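Run the sanding carriage round the radius jig's bent rod to its stop

TASK

Fit the bored sanding carriage onto the free end of the jig's bent guide rod, wooden grip upwards, and slide it round the bend, turning it with the rod, until it meets the stop collar. Press it home against the collar with about 6 N for a moment (10 N at most), without shifting the collar or forcing the carriage on the rod (15 N at most), then let go and leave it there, touching the collar; leave the other things on the bench alone.

Things in the scene. Friction and masses are not known exactly. Their poses are not given: they have to be found in the camera images.
- carriage: Sanding carriage, a loose slim upright block 30 mm long (x), 26 mm wide (y), 64 mm high, 0.13 to 0.25 kg; origin at the centre of its underside, z up. Dark steel shoe (lowest 12 mm), light metal body (12 to 36 mm) with the bore, wooden grip on top (36 to 64 mm, as wide as the body). Stands upright on the bench at the start. Both ends are alike: it may go on either way round.
- carriage_bore (a point): Centre of the carriage's through bore, 24 mm above its underside, 15 mm from each mouth. The bore is 13 mm across, bevelled 1.5 mm at both mouths, and runs along x. A sprung steel ball, 8 mm thick, stands 4 mm out of the bore's roof at mid-length: the rod lifts it, and the carriage then drags (a few N) and stays where it is left. Its weight lies below the bore.
- carriage_grip (a point): Centre of the carriage's wooden grip, 26 mm above the bore centre, same axes; 26 mm wide across y, 30 mm along x, 28 mm high.
- jig: Radius jig, fixed: plywood board 200 x 170 x 12 mm with a level bent steel rod 10 mm thick, axis 95 mm above the bench. Origin on the bench, under the nominal bend centre; z up. Nominally, in this frame, the rod has a rounded free tip at (-0.055, -0.100), runs straight along +x to (0, -0.100), then bends left (from above) with 100 mm radius: at bend angle a it is at (0.1 sin a, -0.1 cos a).
- stop_face (a point): Centre of the stop collar's face that the carriage shall meet, on the rod's axis, at a bend angle a between 0.85 and 1.15 rad. x runs along the rod there, towards the post; z up.
- stop: Stop collar, a dark steel ring 22 mm across and 12 mm long clamped on the rod's bend, thumbscrew below. Origin at the jig's origin, turned about z with the bend angle of its face. Held by friction only: it slips along the rod if pushed with more than about 14 N.
- bangle_1: Bystander: pale bone bangle, 82 mm across, 11 mm thick, lying on the bench; origin at its underside.
- glue_bottle: Bystander: small white squeeze bottle with orange tip, 41 mm across, 118 mm high, standing; origin at its underside.
- sanding_block: Bystander: sanding block 45 x 88 x 26 mm, lying; origin at its underside.
- file_round: Bystander: file with wooden handle, 288 mm long, lying; origin at its underside.
- post_top (a point): Top centre of the fixed upright post, 20 mm thick and 108 mm high, at (0.100, 0.003) in the jig's frame, that holds the rod's far end (a = 1.6). The rod was clamped in it by hand, so as a whole it stands turned about the post's axis by up to 0.05 rad either way from the nominal shape, which puts its tip up to 8 mm sideways (3 mm at the collar): feel for it. It does not give when pushed.

How it is judged (in metres and radians):
On the way, in this order (a step that is already met when the one before it is completed fails the run):
1. the carriage is threaded on the straight part of the rod (x of carriage_bore in the frame of jig between -0.043 and 0.005 m and y of carriage_bore in the frame of jig between -0.111 and -0.089 m and z of carriage_bore in the frame of jig between 0.09 and 0.1 m), for 0.05 s.
2. the carriage is pressed against the stop collar with at least 3.5 N (contact force between carriage and stop above 3.5 N), for 0.2 s.
At the end, for the whole second after the job is handed in: The carriage hangs released and at rest on the rod, grip upwards (within 0.5 rad), its end face within about 3.5 mm of the stop collar's face (bore centre 10 to 18.5 mm before the face along the rod, within 6 mm sideways and 5 mm in height) (x of carriage_bore in the frame of stop_face between -0.0185 and -0.01 m and y of carriage_bore in the frame of stop_face between -0.006 and 0.006 m and z of carriage_bore in the frame of stop_face between -0.005 and 0.005 m and angle between carriage_bore's own z axis and vertical below 0.5 rad and linear speed of carriage below 0.02 m/s and contact force between the fingers and carriage below 0.1 N); the robot touches nothing.
It fails at once if the carriage is forced against the jig, rod or collar with more than 18 N (contact force between carriage and jig above 18 N).
It fails at once if the carriage is pressed against the collar with more than 11 N (contact force between carriage and stop above 11 N).
It fails at once if the stop collar is shifted by more than 3 mm (distance of stop_face from where it was at the start of the episode above 0.003 m).
It fails at once if a bystander is moved by more than 20 mm (distance of any of bangle_1, glue_bottle, sanding_block, file_round from where it was at the start of the episode above 0.02 m).
It also fails if it takes over 72 s, if anything falls off the work surface, if the arm or the gripper's body presses on something with over 40 N, if the wrist force passes 120 N, or if a joint passes its speed limit or range.

ROBOT

A 6-joint arm with a two-finger parallel gripper is mounted at the origin on a cart in front of the work surface, level with it; the furniture and walls round the work are solid. World frame = base frame: x ahead of the robot, y to its left, z up, the work surface at z = 0. Lengths are in mm, angles in rad, forces in N, time in s.
With the tool pointing down it reaches from about 350 to 925 mm from the base axis. Payload 6.4 kg.
Tool frame: the origin (TCP) lies at the very end of the fingers, on their centre line; the grasp point (between the pads) lies 19 mm behind it; z points along the fingers, y is the line along which they close (so a half turn about z gives the same grasp; the last joint's range is limited). The gripper opens to 94 mm and grips with 3 to 60 N. Pads are 16 mm wide; open, the fingers measure 119 mm over their backs; the gripper's body (75 mm by 177 mm) begins 78 mm behind the grasp point.
Start: joints at [1.021, 0.245, 1.558, -0, 1.339, -0.174], TCP at [238.559, 604.652, 205.455] pointing down, gripper open.
Joint ranges: [-3.13, 3.13], [-1.02, 2.26], [0.13, 2.54], [-0.95, 4.09], [0.21, 2.88], [-2.74, 2.74]. Speed limits (rad/s): [2.57, 2.57, 3.14, 3.14, 3.14, 3.14].

INTERFACE

Orientations are given as a rotation vector (axis times angle).
In Python, from rig import sensors, vision, r, search_frame, outline_of gives the robot as it stands.
- The arm moves only by the shell command python3 -m handwheel 'ROWS' [FORCE]. ROWS is JSON, one flat list of numbers, 5 for each row, row after row: the gripper's target within -1 to 1 (shut at 1, half-way at 0, fully open at -1), then the shift along the tool's x, y, z in mm, then the turn about the tool's z in degrees. In form: [grip, dx, dy, dz, roll, grip, dx, dy, dz, roll, ...]. A call has 1 to 12 rows; each row shifts and turns the commanded pose from where the row before left it, along the tool's axes as they then stand; what a row does not reach is not made up. A row lasts 1/8 s, in which the tool goes at most 62.5 mm and 10.7 degrees, less where a joint would pass 70% of its speed; a pose out of reach is approached as far as the arm can. A call with a gripper value outside its range is refused whole. The fingers move at their own pace and stop on an object; FORCE is the grip in N (left out, the last holds). Time passes only in rows, so rows that do not move let the fingers close. It gives the time, the measured TCP pose, the force, the opening and the grip force at its end, in the units of the state.
- sensors.read_state(): the state, without advancing time (a new reading comes with each control period).
- vision.snapshot(name): name is "scene" or "top" or "wrist"; returns (picture, depth): 384x512x3 uint8, red, green, blue; 384x512 float32, mm along the optical axis (not along the pixel's ray), 0 where there is no reading.
- vision.get_calibration(name): a dict with "mtx" (3x3 intrinsics, pixels), "k1" (the pictures are not rectified: a ray, as slopes to the right and down, at radius r is drawn at 1 + k1 r^2 times it, then the intrinsics apply), "world_from_camera" (4x4, takes a point from camera to world coordinates). Camera axes: x right, y down, z forward; pixel columns grow to the right and rows downward; lengths in mm; the calibration is good to about 2 mm. A picture is of the moment at which its call begins: read the wrist's pose just before it. get_calibration takes no time and is no camera call; for the wrist camera it gives the pose at the moment of the call.
- r.close_job(): hands the job in; it is judged then, once.
Trained networks look in the newest picture that a camera, given by its name, has taken for a name from the list of things; names that differ only in an ending like _2 or _b are one class to them, and where a whole thing is asked for, a point or a joint stands for the part that bears it (a point fixed in the world has none). Each returns a list of dicts, best first, with "conf" (0 to 1); they miss things now and then, are a little off and sometimes report something else, mostly with a low value. They report only what shows in the picture. A call takes as long as a camera call.
- search_frame(camera, target): "pixel" ([column, row] in pixels, amid what is visible of it).
- outline_of(camera, target): "mask" (384x512 bool, what is visible of it) and "pixel" ([column, row] in pixels, amid what is visible of it).
The state is a dict: "time_s": time; "qpos": joint angles; "joint_vel": joint speeds; "tau": joint torques, N m; "tool_pos": TCP position; "orientation": TCP orientation; "wrist_force": force on the tool from outside, world axes, zero at the start; "wrist_torque": the same for the moment, N m; "finger_gap": finger opening in mm; "grasp_force": force on a finger pad.
Only numpy, scipy, OpenCV 4.12 (cv2) and the standard library are available. Lean on these libraries where they do the work, as an engineer would, in place of code of your own. Each camera call takes 0.05 s, during which the arm holds its last target. There are 200 camera calls.

## Working session

There is one attempt and no reset: what is moved stays moved. The work goes in short steps, Python scripts to look and compute and a shell command to move; the robot and the scene stay as the last step left them, time stands still between calls to the robot, and variables do not carry over. Pictures are saved under pics/ and viewed, at most 10 in all, crops included, and the job is handed in when it is done.

```bash
ls; mkdir -p pics
cat > h.py <<'E'
import numpy as np, cv2
from rig import sensors, vision, r, search_frame, outline_of
def cal(n):
    c=vision.get_calibration(n); return np.array(c["mtx"]),float(c["k1"]),np.array(c["world_from_camera"])
def ray(n,px):
    K,k1,T=cal(n); px=np.atleast_2d(px).astype(float)
    d=np.c_[(px[:,0]-K[0,2])/K[0,0],(px[:,1]-K[1,2])/K[1,1]]; u=d.copy()
    for _ in range(10): u=d/(1+k1*(u**2).sum(1,keepdims=True))
    return np.c_[u,np.ones(len(u))],T
def pts(n,px,dep):
    u,T=ray(n,px); return (u*np.asarray(dep)[:,None])@T[:3,:3].T+T[:3,3]
def onplane(n,px,z):
    u,T=ray(n,px); w=u@T[:3,:3].T; s=(z-T[2,3])/w[:,2]; return T[:3,3]+w*s[:,None]
def proj(n,P):
    K,k1,T=cal(n); P=np.atleast_2d(P); q=(P-T[:3,3])@T[:3,:3]; u=q[:,:2]/q[:,2:]; u=u*(1+k1*(u**2).sum(1,keepdims=True))
    return u*[K[0,0],K[1,1]]+K[:2,2]
def cloud(n,mask,dep):
    v,u=np.nonzero(mask&(dep>0)); return pts(n,np.c_[u,v],dep[v,u])
E
python3 - <<'E'
from h import *
ims=[]
for n in ["scene","top"]:
    im,d=vision.snapshot(n); ims.append(im)
    np.save(f"d_{n}.npy",d); np.save(f"i_{n}.npy",im)
    for t in ["carriage","stop","jig","glue_bottle","bangle_1","sanding_block","file_round"]:
        o=outline_of(n,t)
        for k in o[:2]:
            c=cloud(n,k["mask"],d)
            print(n,t,round(k["conf"],2),np.round(k["pixel"]),k["mask"].sum(),np.round(np.median(c,0)) if len(c) else None, np.round(np.percentile(c,[3,97],axis=0)).tolist() if len(c) else None)
        if o: np.save(f"m_{n}_{t}.npy",o[0]["mask"])
for n,im in zip(["scene","top"],ims): cv2.imwrite(f"pics/{n}0.png",cv2.resize(im[:,:,::-1],(800,600)))
s=sensors.read_state(); print(s)
E
```

```text
pics
scene carriage 0.8 [310. 236.] 317 [ 438. -222.   34.] [[433.0, -232.0, -3.0], [497.0, -206.0, 63.0]]
scene jig 0.68 [266. 192.] 1840 [583.  26.  12.] [[491.0, -62.0, 8.0], [669.0, 125.0, 98.0]]
scene glue_bottle 0.74 [312. 272.] 504 [ 303. -294.   54.] [[296.0, -308.0, 6.0], [316.0, -274.0, 106.0]]
scene bangle_1 0.86 [346. 267.] 274 [ 431. -333.    7.] [[405.0, -366.0, -3.0], [475.0, -292.0, 11.0]]
scene sanding_block 0.58 [180. 191.] 336 [404. 252.  22.] [[387.0, 219.0, 0.0], [434.0, 298.0, 26.0]]
scene file_round 0.71 [237. 229.] 395 [377. -15.  14.] [[365.0, -87.0, -4.0], [406.0, 147.0, 24.0]]
top jig 0.74 [234. 160.] 4435 [589.  35.  13.] [[501.0, -61.0, 10.0], [680.0, 133.0, 102.0]]
top glue_bottle 0.69 [354. 264.] 260 [ 320. -281.   71.] [[302.0, -302.0, 10.0], [331.0, -269.0, 114.0]]
top bangle_1 0.55 [374. 220.] 307 [ 442. -330.   10.] [[407.0, -366.0, 3.0], [480.0, -291.0, 13.0]]
top sanding_block 0.58 [151. 223.] 568 [415. 255.  25.] [[393.0, 217.0, 1.0], [436.0, 299.0, 28.0]]
top file_round 0.91 [245. 236.] 548 [383.   1.  17.] [[368.0, -80.0, -1.0], [395.0, 170.0, 26.0]]
{'time_s': 0.8, 'qpos': array([ 1.02089618e+00,  2.45118296e-01,  1.55777320e+00, -6.11971761e-06,
        1.33872537e+00, -1.74131055e-01]), 'joint_vel': array([ 0.00023042,  0.00151794, -0.00025857,  0.00220948,  0.00154327,
       -0.00016554]), 'tau': array([-2.54084134e-04, -4.15777159e+01, -3.14870811e+01,  6.85697515e-02,
        2.86719465e-02,  1.36843335e-05]), 'tool_pos': array([238.56485301, 604.6534687 , 205.45796817]), 'orientation': array([-5.86787359e-01, -3.08630299e+00,  3.88768503e-05]), 'wrist_force': array([ 0.46153504, -0.43504158,  0.54856327]), 'wrist_torque': array([ 0.02451904,  0.03363843, -0.02196414]), 'grasp_force': 0.0, 'finger_gap': 93.99022558445225}
```

View pics/top0.png

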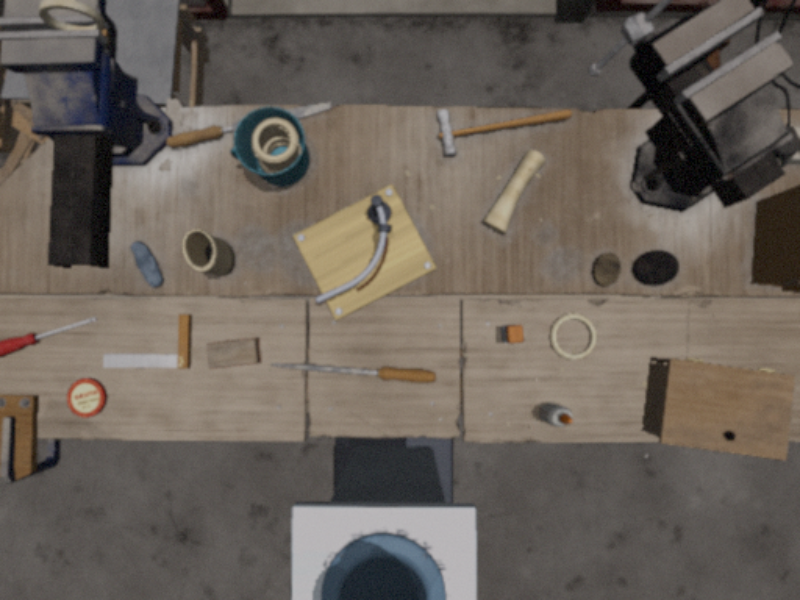

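View pics/scene0.png

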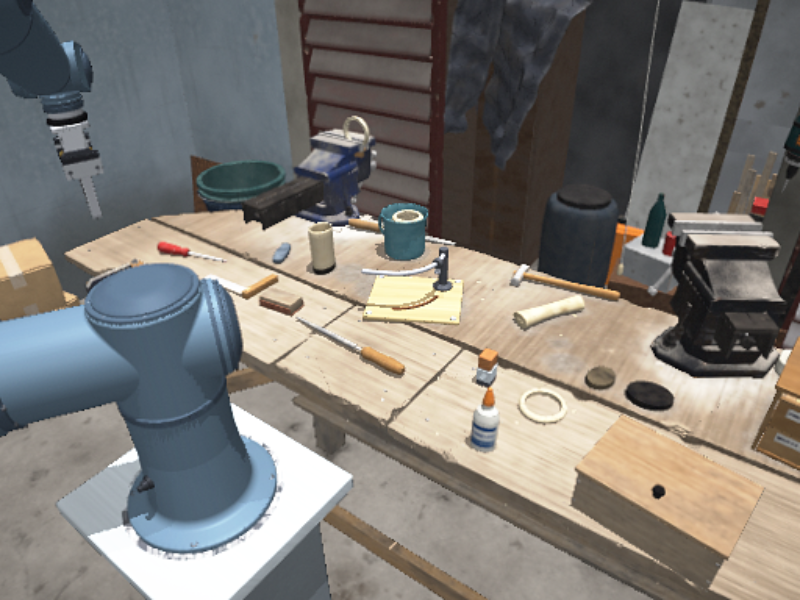

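The top view (800x600 scale) shows the carriage at (510,333), the rod tip at (320,299), the collar at about (385,226) and the post at (378,208). The scene view shows the carriage standing at (487,367), next to the bottle and bangle. Next I'll estimate the jig pose.

```bash
cat > jig.py <<'E'
from h import *
d=np.load("d_top.npy"); m=np.load("m_top_jig.npy"); ims=np.load("i_top.npy")
m2=cv2.dilate(m.astype(np.uint8),np.ones((5,5)))>0
v,u=np.nonzero(m2&(d>0)); P=pts("top",np.c_[u,v],d[v,u])
B=P[(P[:,2]>7)&(P[:,2]<18)]
# board outline on z=12
mm=cv2.morphologyEx(m.astype(np.uint8),cv2.MORPH_CLOSE,np.ones((5,5)))
c=max(cv2.findContours(mm,cv2.RETR_EXTERNAL,cv2.CHAIN_APPROX_NONE)[0],key=cv2.contourArea)[:,0]
Q=onplane("top",c,12)[:,:2]
print("board rect",cv2.minAreaRect(Q.astype(np.float32)), cv2.minAreaRect(B[:,:2].astype(np.float32)))
R=P[(P[:,2]>75)]
print("rod pts",len(R)); o=R[np.argsort(R[:,1])]
print(np.round(o[::max(1,len(o)//25)]).tolist())
d=np.load("d_scene.npy"); c=cloud("scene",np.load("m_scene_carriage.npy"),d)
c=c[(c[:,2]>2)&(c[:,2]<66)];print("car scene",cv2.minAreaRect(c[:,:2].astype(np.float32)))
t=np.load("i_top.npy"); dt=np.load("d_top.npy")
v,u=np.mgrid[195:230,310:345]; v=v.ravel();u=u.ravel();p=pts("top",np.c_[u,v],dt[v,u]); s=(p[:,2]>45)&(p[:,2]<75)
print("car top",s.sum(),p[s].mean(0),cv2.minAreaRect(p[s][:,:2].astype(np.float32)))
E
python3 jig.py; python3 -c "
from h import *
print(cal('wrist'),cal('top'))"
```

```text
board rect ((590.7582397460938, 40.47376251220703), (170.55039978027344, 209.7725830078125), 26.684024810791016) ((595.1764526367188, 36.16511535644531), (183.61297607421875, 215.87774658203125), 25.637069702148438)
rod pts 413
[[621.0, -12.0, 104.0], [611.0, -7.0, 90.0], [632.0, -4.0, 98.0], [597.0, -2.0, 98.0], [658.0, 0.0, 108.0], [629.0, 0.0, 101.0], [665.0, 3.0, 109.0], [574.0, 3.0, 98.0], [652.0, 3.0, 98.0], [656.0, 5.0, 106.0], [642.0, 6.0, 99.0], [584.0, 8.0, 99.0], [665.0, 10.0, 109.0], [556.0, 13.0, 100.0], [561.0, 15.0, 100.0], [658.0, 18.0, 108.0], [549.0, 22.0, 100.0], [544.0, 30.0, 100.0], [534.0, 37.0, 99.0], [527.0, 45.0, 100.0], [526.0, 54.0, 102.0], [517.0, 62.0, 98.0], [517.0, 72.0, 100.0], [509.0, 80.0, 96.0], [509.0, 89.0, 101.0], [504.0, 99.0, 103.0]]
car scene ((482.8958435058594, -209.69546508789062), (107.19703674316406, 30.104562759399414), 13.332931518554688)
car top 126 [ 448.71541962 -216.11702776   62.45189953] ((448.9659423828125, -216.82559204101562), (28.378252029418945, 25.94202995300293), 0.6418725848197937)
(array([[278.80186716,   0.        , 252.
[... 299 characters left out ...]
10e+02],
       [ 1.18023235e-03,  2.81874944e-01, -9.59450428e-01,
         3.84778091e+02],
       [ 0.00000000e+00,  0.00000000e+00,  0.00000000e+00,
         1.00000000e+00]])) (array([[353.28234247,   0.        , 255.78068637],
       [  0.        , 353.28234247, 190.16386742],
       [  0.        ,   0.        ,   1.        ]]), -0.03349491919896922, array([[ 1.51221276e-03, -9.98045190e-01,  6.24780953e-02,
         4.51905338e+02],
       [-9.99939987e-01, -8.31240967e-04,  1.09239239e-02,
        -3.86209060e+01],
       [-1.08506354e-02, -6.24908650e-02, -9.97986551e-01,
         9.70493556e+02],
       [ 0.00000000e+00,  0.00000000e+00,  0.00000000e+00,
         1.00000000e+00]]))
```

```bash
python3 -m handwheel '[-1,-44,-31.5,-4,0,-1,-44,-31.5,-4,0,-1,-44,-31.5,-4,0,-1,-44,-31.5,-4,0,-1,-44,-31.5,-4,0,-1,-44,-31.5,-4,0,-1,-44,-31.5,-4,0,-1,-44,-31.5,-4,0,-1,-44,-31.5,0,0,-1,-44,-31.5,0,0,-1,-44,-31.5,0,0,-1,-44,-31.5,0,0]'
python3 -m handwheel '[-1,0,0,0,0,-1,0,0,0,0]'
```

```text
time_s: 2.3
tool_pos: [591.8, 57.6, 237.7]
orientation: [0.587, 3.086, 0.0]
wrist_force: [1.0, 0.2, 0.0]
finger_gap: 94.1
grasp_force: 0.0
time_s: 2.55
tool_pos: [590.7, 59.6, 237.3]
orientation: [-0.587, -3.086, -0.0]
wrist_force: [0.1, 0.6, 0.1]
finger_gap: 94.1
grasp_force: 0.0
```

```bash
cat > look.py <<'E'
from h import *; import sys
tag=sys.argv[1]; K=cal("wrist"); im,d=vision.snapshot("wrist")
np.savez(f"w_{tag}.npz",im=im,d=d)
for t in sys.argv[2:]:
    for k in outline_of("wrist",t)[:2]:
        c=cloud("wrist",k["mask"],d); print(t,round(k["conf"],2),np.round(k["pixel"]),k["mask"].sum(),np.round(np.median(c,0),1)); np.save(f"mw_{tag}_{t}.npy",k["mask"])
        if 1: break
np.savez(f"w_{tag}.npz",im=im,d=d,K=K[0],k1=K[1],T=K[2])
cv2.imwrite(f"pics/w_{tag}.png",cv2.resize(im[:,:,::-1],(800,600)))
s=sensors.read_state(); print(s["time_s"],s["tool_pos"],s["orientation"],s["wrist_force"],s["qpos"])
E
python3 look.py jig jig stop carriage
```

```text
jig 0.64 [237. 169.] 15174 [584.2  42.6  12.3]
stop 0.78 [214. 220.] 217 [6.148e+02 2.000e-01 1.027e+02]
carriage 0.72 [ 28. 152.] 1246 [ 450.2 -206.    46.4]
2.75 [590.47099742  60.46568373 237.62213134] [5.84073603e-01 3.08669307e+00 1.57675872e-04] [ 0.72770232  0.79715353 -0.53170677] [-8.88551671e-02  8.86641394e-02  1.67499441e+00  8.92621795e-05
  1.37779941e+00 -1.28564461e+00]
```

View pics/w_jig.png

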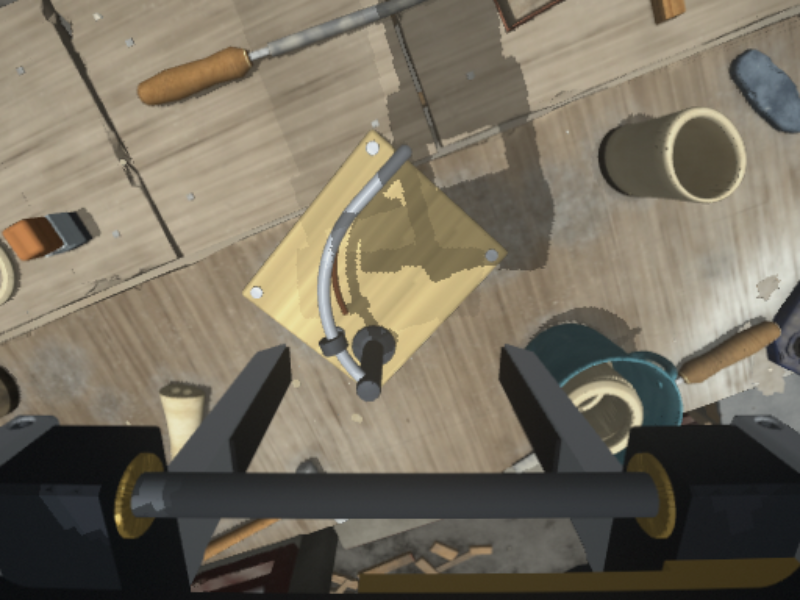

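```bash
cat > fit.py <<'E'
from h import *; from scipy.optimize import least_squares
z=np.load("w_jig.npz"); im,d=z["im"],z["d"]
v,u=np.nonzero(d>0); P=pts("wrist",np.c_[u,v],d[v,u])
near=(abs(P[:,0]-590)<150)&(abs(P[:,1]-35)<130)
S=P[near&(P[:,2]>104.5)&(P[:,2]<112)]; c=np.median(S,0)
print("post top pts",len(S),c, cv2.minEnclosingCircle(S[:,:2].astype(np.float32)))
R=P[near&(P[:,2]>88)&(P[:,2]<103)]
c0=np.array(cv2.minEnclosingCircle(S[:,:2].astype(np.float32))[0])
R=R[np.hypot(*(R[:,:2]-c0).T)>16]
# board
m=np.load("mw_jig_jig.npy"); mm=cv2.morphologyEx(m.astype(np.uint8),cv2.MORPH_CLOSE,np.ones((7,7)))
ct=max(cv2.findContours(mm,cv2.RETR_EXTERNAL,cv2.CHAIN_APPROX_NONE)[0],key=cv2.contourArea)[:,0]
print("board",cv2.minAreaRect(onplane("wrist",ct,12)[:,:2].astype(np.float32)))
# nominal rod in jig frame
a=np.linspace(0,1.6,200); N=np.r_[np.c_[np.linspace(-.055,0,80),-.1*np.ones(80)],np.c_[.1*np.sin(a),-.1*np.cos(a)]]*1000
from scipy.spatial import cKDTree
def T(p,X): C,Sn=np.cos(p[2]),np.sin(p[2]); return X@np.array([[C,Sn],[-Sn,C]])+p[:2]
def f(p):
    M=T(p,N); return np.r_[cKDTree(M).query(R[:,:2])[0], cKDTree(R[:,:2]).query(M[::4])[0]]
best=min((least_squares(f,[c0[0]-50,c0[1]+90,t],loss="soft_l1",f_scale=3) for t in [-1.0,-1.1,-1.2]),key=lambda q:q.cost)
p=best.x; print("rodframe",p,best.cost,len(R),"z",np.median(R[:,2]),np.percentile(R[:,2],90))
print("tip",T(p,N[:1]),"tangent",T(p,np.array([[0,-100.]])),"post by rod",T(p,np.array([[100,3.]])))
np.save("rod.npy",p)
q=proj("wrist",np.c_[T(p,N),np.full(len(N),95)]); o=cv2.resize(im[:,:,::-1],(1024,768))
for x in q: cv2.circle(o,tuple(int(2*i) for i in x),1,(0,0,255),-1)
cv2.imwrite("pics/fit.png",o[200:700,250:900])
# carriage
m=np.load("mw_jig_carriage.npy"); C=cloud("wrist",m,d); C=C[(C[:,2]>60)&(C[:,2]<68)]; print("car",len(C),C.mean(0),cv2.minAreaRect(C[:,:2].astype(np.float32)))
E
python3 fit.py
```

```text
post top pts 303 [657.31247581   9.78850563 107.58973151] ((659.831298828125, 78.29302215576172), 97.45884704589844)
board ((593.9754028320312, 37.08406066894531), (175.6310577392578, 219.1819610595703), 27.57363510131836)
rodframe [614.32105073 102.27050408 137.19261234] 51043.22589957595 1648 z 99.31526084061909 100.8471685332673
tip [[500.24696858  98.79145535]] tangent [[528.20926159  51.42997132]] post by rod [[667.74493717  17.68393093]]
car 407 [ 449.44331542 -215.56018298   62.69910333] ((449.39764404296875, -216.6950225830078), (28.959733963012695, 26.084257125854492), 5.789442539215088)
```

The wrist view shows the rod from its tip at (405,152) round to the collar at (333,343) and post at (368,388), with the carriage at the left edge (45,237). The white bin got into my points, so I'll refit with it masked out.

```bash
sed -i 's/^near=.*/near=(abs(P[:,0]-590)<150)\&(abs(P[:,1]-45)<70)\&~((P[:,0]>575)\&(P[:,1]>40))/' fit.py
sed -i 's/^c0=.*/c0=S[:,:2].mean(0)/; s/hypot(\*(R\[:,:2\]-c0).T)>16/hypot(*(R[:,:2]-c0).T)>18/' fit.py; python3 fit.py
python3 - <<'E'
from h import *
z=np.load("w_jig.npz"); d=z["d"]; v,u=np.nonzero(d>0); P=pts("wrist",np.c_[u,v],d[v,u])
s=(np.hypot(P[:,0]-616,P[:,1])<22)&(P[:,2]>101.2)&(P[:,2]<108); print("collar",s.sum(),P[s].mean(0),np.median(P[s],0))
m=np.load("mw_jig_stop.npy"); C=cloud("wrist",m,d); C=C[C[:,2]>95]; print(C.mean(0),np.percentile(C,[5,50,95],axis=0))
E
```

```text
post top pts 261 [655.27540613   7.96291055 107.37880508] ((639.561767578125, 5.220372676849365), 29.735149383544922)
board ((593.9754028320312, 37.08406066894531), (175.6310577392578, 219.1819610595703), 27.57363510131836)
rodframe [613.41596948 100.92550688  -1.13728974] 5663.043071782598 1363 z 99.37421747208714 100.78833179245657
tip [[499.56307438 108.8323569 ]] tangent [[522.66613254  58.91994659]] post by rod [[658.14402488  11.43583674]]
car 407 [ 449.44331542 -215.56018298   62.69910333] ((449.39764404296875, -216.6950225830078), (28.959733963012695, 26.084257125854492), 5.789442539215088)
collar 141 [616.42927152  -1.48275291 104.35036009] [616.48776173  -1.20932609 104.71789188]
[ 6.15245904e+02 -5.24043452e-01  1.02697736e+02] [[ 6.10720294e+02 -1.03030007e+01  9.64840092e+01]
 [ 6.15136097e+02 -1.59384988e-01  1.03627131e+02]
 [ 6.21163491e+02  7.51785348e+00  1.06328406e+02]]
```

View pics/fit.png

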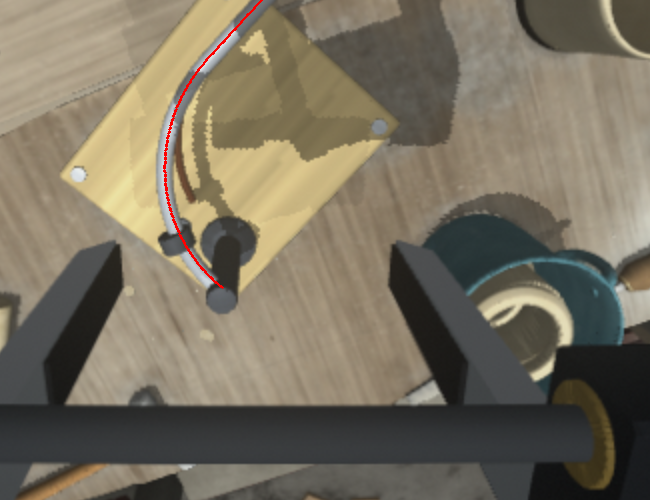

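```bash
cat > fit2.py <<'E'
from h import *; from scipy.optimize import least_squares; from scipy.spatial import cKDTree
import sys
a=np.linspace(0,1.5,300); N=np.r_[np.c_[np.linspace(-.052,0,100),-.1*np.ones(100)],np.c_[.1*np.sin(a),-.1*np.cos(a)]]*1000
def T(p,X): C,Sn=np.cos(p[2]),np.sin(p[2]); return X@np.array([[C,Sn],[-Sn,C]])+p[:2]
def fit(n,d,K=None):
    v,u=np.nonzero(d>0); px=np.c_[u,v]
    if K is not None:
        import h; h.cal=lambda _:K
    P=pts(n,px,d[v,u]); M=T([613.4,101,-1.137],N)
    s=(P[:,2]>86)&(P[:,2]<104)&(cKDTree(M).query(P[:,:2])[0]<14)&(np.hypot(P[:,0]-616,P[:,1]+1)>19)&(np.hypot(P[:,0]-657,P[:,1]-9)>22)
    R=onplane(n,px[s],97)[:,:2]
    f=lambda p:cKDTree(T(p,N)).query(R)[0]
    b=least_squares(f,[613.4,101,-1.137],loss="soft_l1",f_scale=4); p=b.x
    # tip: extreme along rod
    ax=np.array([np.cos(p[2]),np.sin(p[2])]); s0=((R-p[:2])@ax)
    print(n,len(R),p.round(3),"rms",np.sqrt(np.mean(b.fun**2)),"tip",T(p,np.array([[-55.,-100]])).round(1),"along",np.percentile(s0,[0,.5,1,2]).round(1),"post",T(p,np.array([[100,3.]])).round(1))
    return p
if __name__=="__main__":
    fit("top",np.load("d_top.npy"))
    z=np.load("w_jig.npz"); fit("wrist",z["d"],(z["K"],float(z["k1"]),z["T"]))
E
python3 fit2.py
```

```text
top 244 [614.628  99.022  -1.139] rms 2.9013405388742166 tip [[500.8 107.2]] along [-53.1 -51.9 -51.  -49.8] post [[659.2   9.4]]
wrist 1161 [614.135  99.201  -1.136] rms 2.8960407645766764 tip [[500.3 107. ]] along [-53.3 -52.6 -51.8 -50.2] post [[658.9   9.7]]
```

```bash
python3 -m handwheel '[-1,5,-52,10,0,-1,5,-52,10,0,-1,5,-52,10,0,-1,5,-52,10,0,-1,5,-52,10,0,-1,4.5,-50,10,0,-1,0,0,0,-9.2,-1,0,0,0,-9.2,-1,0,0,0,-9.2,-1,0,0,0,0,-1,0,0,0,0]' && python3 look.py car carriage glue_bottle bangle_1
python3 - <<'E'
from h import *
z=np.load("w_car.npz"); K=(z["K"],float(z["k1"]),z["T"]); import h; h.cal=lambda _:K
d=z["d"]; v,u=np.nonzero(d>0); P=pts("wrist",np.c_[u,v],d[v,u])
s=(np.hypot(P[:,0]-449,P[:,1]+217)<30)&(P[:,2]>57)&(P[:,2]<70); 
R=onplane("wrist",np.c_[u,v][s],64)[:,:2].astype(np.float32)
print(s.sum(),np.median(P[s,2]),cv2.minAreaRect(P[s][:,:2].astype(np.float32)),cv2.minAreaRect(R))
x0,x1,y0,y1=u[s].min()-25,u[s].max()+25,v[s].min()-25,v[s].max()+40
cv2.imwrite("pics/carc.png",cv2.resize(z["im"][max(y0,0):y1,max(x0,0):x1,::-1],None,fx=5,fy=5,interpolation=cv2.INTER_CUBIC)[:600,:800])
E
```

```text
time_s: 4.12
tool_pos: [449.9, -217.8, 177.6]
orientation: [-0.164, 3.137, -0.0]
wrist_force: [-0.8, 0.4, 0.9]
finger_gap: 93.7
grasp_force: 0.0
carriage 0.82 [251. 185.] 820 [ 442.  -218.5   62.2]
glue_bottle 0.73 [197.  50.] 1544 [ 319.3 -282.7   74.7]
bangle_1 0.61 [150. 175.] 1551 [ 442.5 -330.3    8.6]
4.325 [ 449.81780533 -218.1661603   177.49984105] [-1.65304976e-01  3.13716108e+00 -9.27863644e-05] [-0.00523413 -0.01265411  0.18111504] [-6.78768625e-01 -8.45931664e-02  1.96098763e+00  9.52384759e-06
  1.26509963e+00 -2.35485552e+00]
607 62.77066519293817 ((447.72918701171875, -217.67018127441406), (28.909259796142578, 25.5964412689209), 5.311909198760986) ((446.6058349609375, -217.8182373046875), (29.434106826782227, 25.121253967285156), 5.39789342880249)
```

View pics/carc.png

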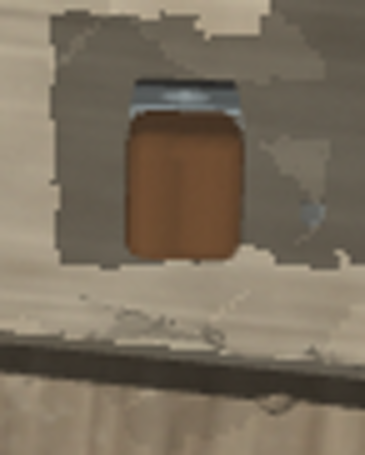

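The crop shows the carriage with its long side along the image vertical, which is tool x, so the tool's y lies across the bore as wanted. Descending and gripping.

```bash
python3 -m handwheel '[-0.1,2.5,0.5,40,0,-0.1,0,0,50,0,-0.1,0,0,40,0,-0.1,0,0,22,0,-0.1,0,0,0,0,-0.1,0,0,0,0]' 40; python3 -m handwheel '[1,0,0,0,0,1,0,0,0,0,1,0,0,0,0,1,0,0,0,0,1,0,0,0,0]' 40
```

```text
time_s: 5.08
tool_pos: [448.0, -218.6, 26.6]
orientation: [-0.166, 3.136, -0.002]
wrist_force: [0.2, -0.4, 0.2]
finger_gap: 51.6
grasp_force: 0.0
time_s: 5.7
tool_pos: [447.5, -218.3, 26.0]
orientation: [-0.166, 3.137, -0.001]
wrist_force: [-0.9, 0.9, 5.8]
finger_gap: 25.8
grasp_force: 39.7
```

```bash
python3 -m handwheel '[1,0,0,-41,0,1,0,0,-41,0,1,0,0,-41,0,1,0,0,0,10.18,1,0,0,0,10.18,1,0,0,0,10.18,1,0,0,0,10.18,1,0,0,0,10.18,1,0,0,0,10.18,1,0,0,0,10.18,1,0,0,0,0,1,0,0,0,0]' 40; python3 -m handwheel '[1,44,26,0,0,1,44,26,0,0,1,44,26,0,0,1,44,26,0,0,1,44,26,0,0,1,44,26,0,0,1,49,28.8,0,0,1,0,0,0,0,1,0,0,0,0,1,0,0,0,0]'; python3 -c "
from h import *
s=sensors.read_state();print(s['tool_pos'],s['orientation'],s['wrist_force'],s['wrist_torque'])"; python3 look.py pre carriage jig
```

```text
time_s: 7.2
tool_pos: [447.0, -217.8, 148.0]
orientation: [-1.689, -2.648, -0.0]
wrist_force: [-0.2, 0.6, -2.0]
finger_gap: 25.6
grasp_force: 39.7
time_s: 8.45
tool_pos: [483.6, 142.4, 148.3]
orientation: [-1.694, -2.646, 0.001]
wrist_force: [-0.1, -0.2, -1.9]
finger_gap: 26.0
grasp_force: 39.7
[483.64583958 142.42869628 148.32395082] [-1.69403346e+00 -2.64564173e+00  5.99900223e-04] [-0.05357486 -0.15248554 -1.92875873] [-0.03185218  0.04067856  0.03547855]
carriage 0.85 [250. 246.] 3286 [481.1 149.5 184.1]
jig 0.78 [307. 258.] 5851 [585.9  96.3  12. ]
8.6 [483.76118418 142.57819362 148.46403373] [ 1.69454770e+00  2.64530735e+00 -5.24757921e-05] [-0.41283117  0.01098423 -1.49532457] [ 6.14914048e-02 -3.88471427e-02  1.97388037e+00 -7.52542568e-05
  1.20651985e+00 -3.69820055e-01]
```

View pics/w_pre.png

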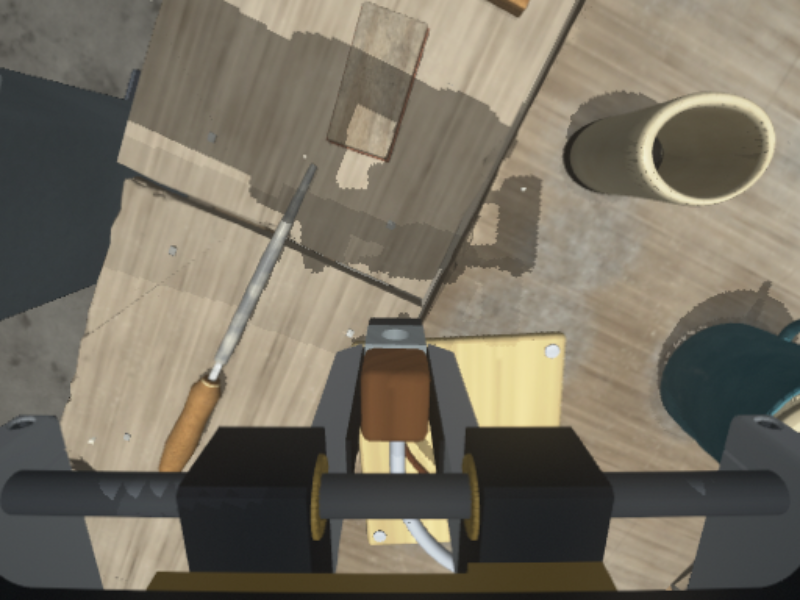

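The carriage hangs upright between the fingers at (395,390), with its bore mouth at (397,333). The rod appears behind it at column ~398, so it is nearly in line. I'll measure the lateral offset from this view.

```bash
cat > lat.py <<'E'
from h import *; import h,sys
from scipy.spatial.transform import Rotation as Ro
z=np.load(f"w_{sys.argv[1]}.npz"); K=(z["K"],float(z["k1"]),z["T"]); h.cal=lambda _:K
s=sensors.read_state(); p=s["tool_pos"]; R=Ro.from_rotvec(s["orientation"]).as_matrix()
d=z["d"]; v,u=np.nonzero(d>0); px=np.c_[u,v]; P=pts("wrist",px,d[v,u]); L=(P-p)@R
m=(P[:,2]>86)&(P[:,2]<104)&(abs(L[:,1])<20)&(L[:,0]<0)
Q=(onplane("wrist",px[m],97)-p)@R
for lo in range(-80,0,8):
    q=Q[(Q[:,0]>=lo)&(Q[:,0]<lo+8)]
    if len(q)>8: print("rod tool-x",lo,"n",len(q),"tool-y centre",((q[:,1].min()+q[:,1].max())/2).round(2),q[:,1].mean().round(2),"top z",np.percentile(P[m][(Q[:,0]>=lo)&(Q[:,0]<lo+8),2],75).round(1))
g=(abs(L[:,1])<12)&(L[:,2]>-44)&(L[:,2]<-32)&(abs(L[:,0])<30)
Q=(onplane("wrist",px[g],p[2]+38)-p)@R; print("grip top",g.sum(),Q.min(0),Q.max(0), np.median(P[g,2])-p[2])
print("orient tooly",np.degrees(np.arctan2(R[1,1],R[0,1])), R[:,2])
E
python3 lat.py pre
```

```text
rod tool-x -80 n 44 tool-y centre 0.72 0.72 top z 99.6
grip top 1899 [-13.9677865  -11.88378609 -38.00139612] [ 16.15106659  11.55504528 -37.99878599] 36.595986806293496
orient tooly 24.713862393095546 [ 4.38289448e-05 -6.77508501e-05 -9.99999997e-01]
```

```bash
cat > st.py <<'E'
from h import *
from scipy.spatial.transform import Rotation as Ro
s=sensors.read_state(); p=s["tool_pos"]; R=Ro.from_rotvec(s["orientation"]).as_matrix()
c=np.array([614.4,99.1]); t=-1.1375; q=p[:2]-c; x=q@[np.cos(t),np.sin(t)]; y=q@[-np.sin(t),np.cos(t)]
print("t",s["time_s"],"rod x,y",round(x,1),round(y,2),"r",np.hypot(x,y).round(2),"a",np.arctan2(x,-y).round(3),"z",p[2].round(2),"Ftool",(R.T@s["wrist_force"]).round(1),"Mtool",(R.T@s["wrist_torque"]).round(2),"bore a",round(np.arctan2(R[1,1],R[0,1])-np.pi/2-t,3),"gap",round(s["finger_gap"],1))
E
python3 -m handwheel '[1,0,0.6,30,0,1,0,0,15,0,1,0,0,6.3,0,1,0,0,0,0,1,0,0,0,0,1,0,0,0,0]'; python3 st.py; python3 st.py
python3 -m handwheel '[1,-8,0,0,0,1,-8,0,0,0,1,-3,0,0,0,1,0,0,0,0,1,0,0,0,0]'; python3 st.py
```

```text
time_s: 9.35
tool_pos: [484.7, 143.9, 97.9]
orientation: [1.692, 2.646, 0.001]
wrist_force: [-0.2, -0.6, -1.3]
finger_gap: 25.8
grasp_force: 39.7
t 9.35 rod x,y -95.1 -98.86 r 137.19 a -0.766 z 97.93 Ftool [-0.5 -0.4  1.3] Mtool [ 0.09 -0.03 -0.03] bore a -0.0 gap 25.8
t 9.35 rod x,y -95.1 -98.86 r 137.19 a -0.766 z 97.93 Ftool [-0.5 -0.4  1.3] Mtool [ 0.09 -0.03 -0.03] bore a -0.0 gap 25.8
time_s: 9.98
tool_pos: [492.1, 126.6, 97.1]
orientation: [-1.692, -2.647, 0.0]
wrist_force: [0.4, -0.1, -1.6]
finger_gap: 26.0
grasp_force: 39.7
t 9.975 rod x,y -76.3 -99.46 r 125.38 a -0.655 z 97.09 Ftool [-0.2  0.4  1.6] Mtool [ 0.11 -0.03 -0.04] bore a -0.0 gap 26.0
```

```bash
python3 -m handwheel '[1,-2,0,0,0,1,-2,0,0,0,1,-2,0,0,0,1,-2,0,0,0,1,-2,0,0,0,1,0,0,0,0]'; python3 st.py; python3 -m handwheel '[1,-2,0,0,0,1,-2,0,0,0,1,0,0,0,0]'; python3 st.py;  python3 -m handwheel '[1,-2,0,0,0,1,-2,0,0,0,1,0,0,0,0]'; python3 st.py
```

```text
time_s: 10.72
tool_pos: [496.5, 117.4, 97.2]
orientation: [1.693, 2.647, 0.0]
wrist_force: [0.1, 0.8, -2.0]
finger_gap: 26.1
grasp_force: 39.7
t 10.725 rod x,y -66.1 -99.38 r 119.35 a -0.587 z 97.18 Ftool [0.7 0.4 2. ] Mtool [ 0.03 -0.03  0.03] bore a -0.0 gap 26.1
time_s: 11.1
tool_pos: [498.1, 113.8, 97.2]
orientation: [1.693, 2.647, 0.0]
wrist_force: [-0.8, 0.1, -2.0]
finger_gap: 25.7
grasp_force: 39.7
t 11.1 rod x,y -62.1 -99.38 r 117.2 a -0.559 z 97.19 Ftool [ 0.4 -0.7  2. ] Mtool [ 0.03  0.01 -0.  ] bore a -0.001 gap 25.7
time_s: 11.48
tool_pos: [499.8, 110.1, 97.2]
orientation: [1.693, 2.647, 0.0]
wrist_force: [0.3, 0.0, -0.4]
finger_gap: 25.9
grasp_force: 39.7
t 11.475 rod x,y -58.1 -99.38 r 115.14 a -0.529 z 97.18 Ftool [-0.1  0.3  0.4] Mtool [ 0.06 -0.01 -0.05] bore a -0.001 gap 25.9
```

```bash
for i in 1 2; do python3 -m handwheel '[1,-2,-0.1,0,0,1,-2,-0.1,0,0,1,0,0,0,0]' >/dev/null; python3 st.py; done
```

```text
t 11.85 rod x,y -54.3 -99.68 r 113.49 a -0.498 z 97.38 Ftool [ 1.1 -2.1 -1.5] Mtool [0.39 0.14 0.04] bore a -0.0 gap 25.6
t 12.225 rod x,y -48.9 -99.14 r 110.53 a -0.458 z 97.85 Ftool [-2.1 -0.4 -2.2] Mtool [ 0.14 -0.44  0.08] bore a -0.0 gap 25.9
```

```bash
python3 -m handwheel '[1,-2,0,-0.6,0,1,-2.5,0,0,0,1,-2.5,0,0,0,1,0,0,0,0]'>/dev/null; python3 st.py; for i in 1 2; do python3 -m handwheel '[1,-2.5,0,0,0,1,-2.5,0,0,0,1,-2.5,0,0,0,1,0,0,0,0]' >/dev/null; python3 st.py; done
```

```text
t 12.725 rod x,y -42.5 -99.94 r 108.59 a -0.402 z 97.79 Ftool [-2.3 -1.7 -2.3] Mtool [ 0.25 -0.36 -0.  ] bore a -0.0 gap 26.0
t 13.225 rod x,y -34.9 -99.78 r 105.7 a -0.336 z 97.88 Ftool [-2.5 -1.3 -1.7] Mtool [ 0.23 -0.41  0.06] bore a -0.0 gap 26.1
t 13.725 rod x,y -27.4 -99.74 r 103.44 a -0.268 z 97.92 Ftool [-0.5 -1.3 -2.3] Mtool [ 0.17 -0.29 -0.  ] bore a -0.0 gap 25.5
```

```bash
cat > plan.py <<'E'
import numpy as np,sys
from scipy.optimize import brentq
# ideal bore centre/yaw in rod frame, by arc length s of centre; chord over +-13.5
R=100.
def pt(s): return np.array([s,-R]) if s<0 else np.array([R*np.sin(s/R),-R*np.cos(s/R)])
def pose(s,off=1.1):
    a,b=pt(s-13.5),pt(s+13.5); d=b-a; th=np.arctan2(d[1],d[0]); m=(a+b)/2
    m=(m+pt(s))/2   # midway: share clearance between middle and mouths
    f=np.array([np.cos(th),np.sin(th)]); return m+off*f,th   # TCP
s,e,n=float(sys.argv[1]),float(sys.argv[2]),int(sys.argv[3])
S=np.linspace(s,e,n+1); rows=[]
for a,b in zip(S,S[1:]):
    p,t=pose(a); q,u=pose(b); d=q-p; f=np.array([np.cos(t),np.sin(t)]); l=np.array([-f[1],f[0]])
    print([1,round(-d@f,2),round(d@l,2),0,round(-np.degrees(u-t),2)])
for x in S[::max(1,n//4)]: p,t=pose(x); print("s",round(x,1),"TCP",p.round(2),"r",np.hypot(*p).round(2),"yaw",t.round(3))
E
python3 plan.py -28.5 -13.5 5; python3 plan.py -13.5 16.5 10; python3 plan.py 16.5 31.5 5
for i in 1 2 3; do python3 -m handwheel '[1,0,0,0,0]'>/dev/null; python3 st.py; done
```

```text
[1, np.float64(-3.0), np.float64(0.0), 0, np.float64(-0.0)]
[1, np.float64(-3.0), np.float64(0.0), 0, np.float64(-0.0)]
[1, np.float64(-3.0), np.float64(0.0), 0, np.float64(-0.0)]
[1, np.float64(-3.0), np.float64(0.0), 0, np.float64(-0.0)]
[1, np.float64(-3.0), np.float64(0.0), 0, np.float64(-0.0)]
s -28.5 TCP [ -27.4 -100. ] r 103.69 yaw 0.0
s -25.5 TCP [ -24.4 -100. ] r 102.93 yaw 0.0
s -22.5 TCP [ -21.4 -100. ] r 102.26 yaw 0.0
s -19.5 TCP [ -18.4 -100. ] r 101.68 yaw 0.0
s -16.5 TCP [ -15.4 -100. ] r 101.18 yaw 0.0
s -13.5 TCP [ -12.4 -100. ] r 100.77 yaw 0.0
[1, np.float64(-3.0), np.float64(0.01), 0, np.float64(-0.1)]
[1, np.float64(-3.0), np.float64(0.03), 0, np.float64(-0.29)]
[1, np.float64(-3.0), np.float64(0.05), 0, np.float64(-0.48)]
[1, np.float64(-3.0), np.float64(0.05), 0, np.float64(-0.67)]
[1, np.float64(-2.99), np.float64(0.04), 0, np.float64(-0.86)]
[1, np.float64(-2.99), np.float64(0.06), 0, np.float64(-1.05)]
[1, np.float64(-2.99), np.float64(0.08), 0, np.float64(-1.24)]
[1, np.float64(-2.99), np.float64(0.09), 0, np.float64(-1.43)]
[1, np.float64(-2.99), np.float
[... 621 characters left out ...]
p.float64(-2.99), np.float64(0.08), 0, np.float64(-1.72)]
s 16.5 TCP [ 17.44 -98.01] r 99.55 yaw 0.165
s 19.5 TCP [ 20.37 -97.45] r 99.55 yaw 0.195
s 22.5 TCP [ 23.28 -96.79] r 99.55 yaw 0.225
s 25.5 TCP [ 26.17 -96.05] r 99.55 yaw 0.255
s 28.5 TCP [ 29.04 -95.22] r 99.55 yaw 0.285
s 31.5 TCP [ 31.89 -94.31] r 99.55 yaw 0.315
t 13.85 rod x,y -27.5 -99.68 r 103.42 a -0.27 z 97.95 Ftool [-1.7 -1.4 -2.8] Mtool [ 0.15 -0.37 -0.02] bore a -0.0 gap 25.7
t 13.975 rod x,y -27.8 -99.62 r 103.44 a -0.273 z 97.95 Ftool [-2.5 -0.6 -1.5] Mtool [ 0.14 -0.39  0.07] bore a -0.0 gap 25.5
t 14.1 rod x,y -28.1 -99.61 r 103.5 a -0.275 z 97.91 Ftool [-2.2  0.3 -1.8] Mtool [ 0.02 -0.38  0.03] bore a -0.0 gap 25.9
```

```bash
python3 -m handwheel '[1,-3,-0.1,0,0,1,-3,-0.1,0,0,1,-3,0,0,0,1,-3,0,0,0,1,-3,0,0,0]'>/dev/null; python3 st.py; python3 -m handwheel '[1,-3,0,0,-0.1,1,-3,0,0,-0.3,1,-3,0.05,0,-0.5,1,0,0,0,0]'>/dev/null; python3 st.py
```

```text
t 14.725 rod x,y -13.1 -100.11 r 100.97 a -0.131 z 97.67 Ftool [ 1.9 -0.2 -2.5] Mtool [ 0.09  0.41 -0.05] bore a -0.0 gap 26.0
t 15.225 rod x,y -3.2 -99.78 r 99.83 a -0.032 z 97.98 Ftool [-2.  -0.7 -2.1] Mtool [ 0.18 -0.42 -0.01] bore a 0.016 gap 25.9
```

```bash
python3 -m handwheel '[1,-3,0.05,0,-0.67,1,-3,0.05,0,-0.86,1,-3,0.06,0,-1.05,1,-3,0.08,0,-1.24,1,0,0,0,0]'>/dev/null; python3 st.py; python3 -m handwheel '[1,-3,0.08,0,-1.43,1,-3,0.08,0,-1.62,1,-3,0.08,0,-1.72,1,0,0,0,0]'>/dev/null; python3 st.py
```

```text
t 15.85 rod x,y 8.6 -98.95 r 99.32 a 0.086 z 97.98 Ftool [-1.6  0.4 -2.2] Mtool [-0.03 -0.16 -0.01] bore a 0.082 gap 26.1
t 16.35 rod x,y 17.4 -97.78 r 99.33 a 0.177 z 97.91 Ftool [-1.2  0.3 -2. ] Mtool [-0.03 -0.1  -0.02] bore a 0.166 gap 26.0
```

```bash
for i in 1 ; do python3 -m handwheel '[1,-3,0.07,0,-1.72,1,-3,0.07,0,-1.72,1,-3,0.07,0,-1.72,1,-3,0.07,0,-1.72,1,0,0,0,0]'>/dev/null; python3 st.py;  python3 -m handwheel '[1,-3,0.07,0,-1.72,1,-3,0.07,0,-1.72,1,-3,0.07,0,-1.72,1,-3,0.07,0,-1.72,1,0,0,0,0]'>/dev/null; python3 st.py; done
```

```text
t 16.975 rod x,y 29.3 -95.01 r 99.42 a 0.299 z 97.98 Ftool [-0.9 -0.7 -1.7] Mtool [ 0.05 -0.27 -0.01] bore a 0.286 gap 25.8
t 17.6 rod x,y 40.6 -90.62 r 99.3 a 0.421 z 98.12 Ftool [-1.8 -0.6 -0.9] Mtool [ 0.14 -0.28 -0.04] bore a 0.406 gap 25.7
```

```bash
python3 -m handwheel '[1,-3,0.08,0,-1.72,1,-3,0.08,0,-1.72,1,-3,0.08,0,-1.72,1,-3,0.08,0,-1.72,1,0,0,0,0]'>/dev/null; python3 st.py;  python3 -m handwheel '[1,-3,0.08,0,-1.72,1,-3,0.08,0,-1.72,1,-3,0.08,0,-1.72,1,-3,0.08,0,-1.72,1,0,0,0,0]'>/dev/null; python3 st.py;python3 -m handwheel '[1,-3,0.08,0,-1.72,1,-3,0.08,0,-1.72,1,-3,0.08,0,-1.72,1,0,0,0,0]'>/dev/null; python3 st.py
```

```text
t 18.225 rod x,y 51.1 -85.03 r 99.19 a 0.541 z 98.08 Ftool [-2.1 -0.3 -1.1] Mtool [ 0.05 -0.18  0.02] bore a 0.526 gap 26.0
t 18.85 rod x,y 61.1 -78.09 r 99.18 a 0.664 z 98.16 Ftool [-1.   0.2 -1.8] Mtool [ 0.04 -0.33 -0.01] bore a 0.646 gap 25.6
t 19.35 rod x,y 67.7 -72.39 r 99.11 a 0.752 z 98.05 Ftool [-1.3  0.5 -2. ] Mtool [-0.06 -0.16 -0.06] bore a 0.736 gap 26.2
```

```bash
python3 -m handwheel '[1,-3,0.03,0,-1.72,1,-3,0.03,0,-1.72,1,-3,0.03,0,-1.72,1,0,0,0,0]'>/dev/null; python3 st.py;  python3 -m handwheel '[1,-1.5,0.02,0,-0.86,1,-1.5,0.02,0,-0.86,1,-1,0.02,0,-0.57,1,0,0,0,0]'>/dev/null; python3 st.py; python3 look.py col stop carriage
```

```text
t 19.85 rod x,y 74.2 -65.94 r 99.29 a 0.844 z 98.14 Ftool [-0.4  0.7 -2.9] Mtool [-0.07 -0.27  0.04] bore a 0.826 gap 25.9
t 20.35 rod x,y 76.0 -63.66 r 99.18 a 0.874 z 97.74 Ftool [ 1.2  0.2 -2.5] Mtool [-0.1   0.27  0.04] bore a 0.866 gap 26.1
stop 0.4 [252. 248.] 3097 [580.3   4.2 133.8]
carriage 0.76 [251. 250.] 2956 [580.    4.1 133.9]
20.5 [588.57525792   3.32184982  97.8056906 ] [ 4.25542032e-01  3.11234057e+00 -3.14480053e-05] [-1.11111192  0.82362102  1.5694528 ] [-1.86846718e-01  2.23373604e-01  1.79331470e+00 -5.49834386e-06
  1.12460854e+00 -1.48587116e+00]
```

View pics/w_col.png

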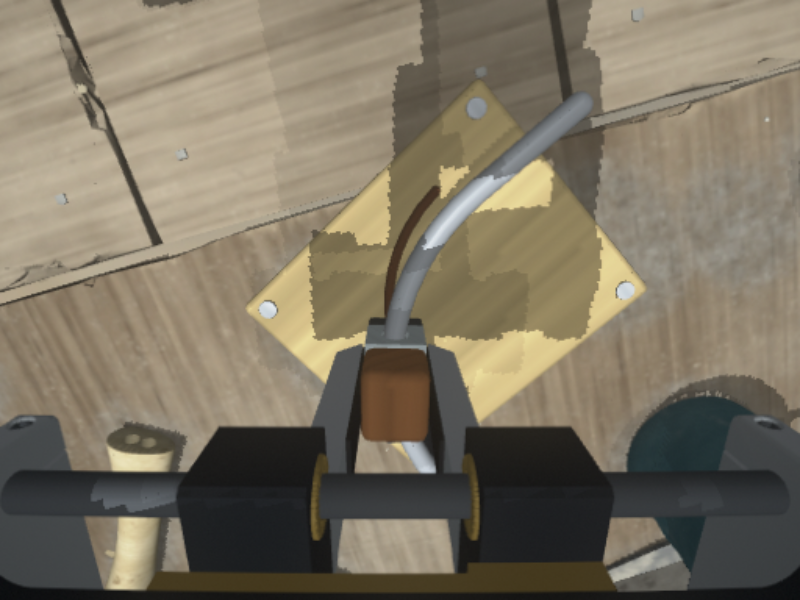

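The rod runs out of the back mouth at (400,335) and the carriage sits well round the bend. The collar is hidden under the gripper, so I'll approach it by feel.

```bash
python3 -m handwheel '[1,-1,0.02,0,-0.57,1,-1,0.02,0,-0.57,1,0,0,0,0]'>/dev/null; python3 st.py; python3 -m handwheel '[1,-1,0.02,0,-0.57,1,-1,0.02,0,-0.57,1,0,0,0,0]'>/dev/null; python3 st.py;python3 -m handwheel '[1,-1,0.02,0,-0.57,1,0,0,0,0]'>/dev/null; python3 st.py
```

```text
t 20.875 rod x,y 77.4 -62.08 r 99.19 a 0.895 z 97.77 Ftool [ 1.2  0.2 -3.1] Mtool [-0.12  0.38 -0.  ] bore a 0.886 gap 25.8
t 21.25 rod x,y 78.9 -60.22 r 99.23 a 0.919 z 97.94 Ftool [ 0.7  0.7 -3.1] Mtool [-0.11  0.1  -0.04] bore a 0.906 gap 25.8
t 21.5 rod x,y 79.2 -59.79 r 99.24 a 0.924 z 97.77 Ftool [ 1.6  1.  -3. ] Mtool [-0.07  0.24  0.02] bore a 0.916 gap 25.6
```

```bash
for i in 1; do python3 -m handwheel '[1,-1,0.02,0,-0.57,1,0,0,0,0]'>/dev/null; python3 st.py; done;  python3 -m handwheel '[1,-1,0.02,0,-0.57,1,0,0,0,0]'>/dev/null; python3 st.py
```

```text
t 21.75 rod x,y 79.4 -59.5 r 99.23 a 0.928 z 97.58 Ftool [ 5.  -0.4 -4.3] Mtool [ 0.05  0.91 -0.02] bore a 0.926 gap 25.5
t 22.0 rod x,y 79.5 -59.39 r 99.24 a 0.929 z 97.37 Ftool [ 6.9 -0.4 -5.5] Mtool [ 0.03  1.38 -0.02] bore a 0.936 gap 25.6
```

```bash
python3 -m handwheel '[1,-0.4,0,0,0,1,0,0,0,0]'>/dev/null; python3 st.py; python3 -m handwheel '[1,0,0,0,0]'>/dev/null; python3 st.py; python3 -m handwheel '[1,0,0,0,0]'>/dev/null; python3 st.py
```

```text
t 22.25 rod x,y 79.5 -59.37 r 99.25 a 0.93 z 97.3 Ftool [ 7.7 -0.5 -5.8] Mtool [ 0.07  1.65 -0.08] bore a 0.936 gap 25.6
t 22.375 rod x,y 79.5 -59.37 r 99.23 a 0.929 z 97.27 Ftool [ 8.  -1.1 -5.9] Mtool [ 0.03  1.56 -0.04] bore a 0.936 gap 25.7
t 22.5 rod x,y 79.5 -59.36 r 99.24 a 0.93 z 97.29 Ftool [ 7.4  0.2 -5.2] Mtool [ 0.09  1.63 -0.03] bore a 0.936 gap 26.0
```

```bash
python3 -m handwheel '[1,-0.4,0,0,0,1,0,0,0,0,1,0,0,0,0,1,0,0,0,0]'>/dev/null; python3 st.py; python3 -m handwheel '[1,1,0,0,0,1,1,0,-0.2,0,1,0,0,0,0,1,0,0,0,0]'>/dev/null; python3 st.py
```

```text
t 23.0 rod x,y 79.5 -59.32 r 99.21 a 0.93 z 97.17 Ftool [10.1 -0.3 -6.2] Mtool [ 0.03  1.76 -0.06] bore a 0.936 gap 26.0
t 23.5 rod x,y 79.4 -59.48 r 99.2 a 0.928 z 97.56 Ftool [ 3.2  0.2 -1.1] Mtool [ 0.04  0.75 -0.06] bore a 0.935 gap 25.8
```

```bash
python3 -m handwheel '[1,0.8,0,0,0,1,0,0,0,0]'>/dev/null; python3 st.py; python3 -m handwheel '[0.2,0,0,0,0,0,0,0,0,0,-0.1,0,0,0,0,-0.1,0,0,0,0,-0.1,0,0,0,0]'; python3 st.py
```

```text
t 23.75 rod x,y 79.4 -59.54 r 99.21 a 0.927 z 98.12 Ftool [ 1.4  0.1 -0.8] Mtool [-0.02  0.45  0.02] bore a 0.935 gap 26.3
time_s: 24.38
tool_pos: [593.4, 2.2, 98.0]
orientation: [0.317, 3.125, -0.0]
wrist_force: [0.1, -0.4, -0.3]
finger_gap: 51.9
grasp_force: 0.0
t 24.375 rod x,y 79.2 -59.74 r 99.18 a 0.924 z 97.99 Ftool [-0.2 -0.3  0.3] Mtool [0.05 0.01 0.07] bore a 0.935 gap 51.9
```

Released cleanly. Lifting, then backing off so the wrist camera can see the carriage and collar.

```bash
python3 -m handwheel '[-0.1,0,0,-15,0,-0.1,0,0,-30,0,-0.1,0,0,-40,0,-0.1,0,0,-40,0,-0.1,30,0,-10,0,-0.1,40,0,0,0,-0.1,0,0,0,0,-0.1,0,0,0,0]'; python3 look.py end stop carriage
python3 - <<'E'
from h import *; import h
z=np.load("w_end.npz"); K=(z["K"],float(z["k1"]),z["T"]); h.cal=lambda _:K
q=proj("wrist",np.array([[597,0,110.]]))[0]; print(q)
x,y=int(q[0]),int(q[1]); cv2.imwrite("pics/endc.png",cv2.resize(z["im"][max(y-65,0):y+65,max(x-80,0):x+80,::-1],None,fx=4,fy=4,interpolation=cv2.INTER_CUBIC))
E
```

```text
time_s: 25.38
tool_pos: [525.5, 16.1, 234.0]
orientation: [0.317, 3.124, -0.0]
wrist_force: [-0.7, 0.2, -0.4]
finger_gap: 51.8
grasp_force: 0.0
carriage 0.57 [221.  62.] 2667 [383.9   1.7  15. ]
25.525 [525.60307712  15.94279166 233.20634837] [ 3.17329724e-01  3.12514006e+00 -9.25570230e-05] [ 0.33604483 -0.08452153 -0.01495623] [-1.85465216e-01 -7.25204682e-02  1.84528639e+00 -2.70422142e-05
  1.36844021e+00 -1.55386787e+00]
[251.23261279 245.06433343]
```

View pics/endc.png

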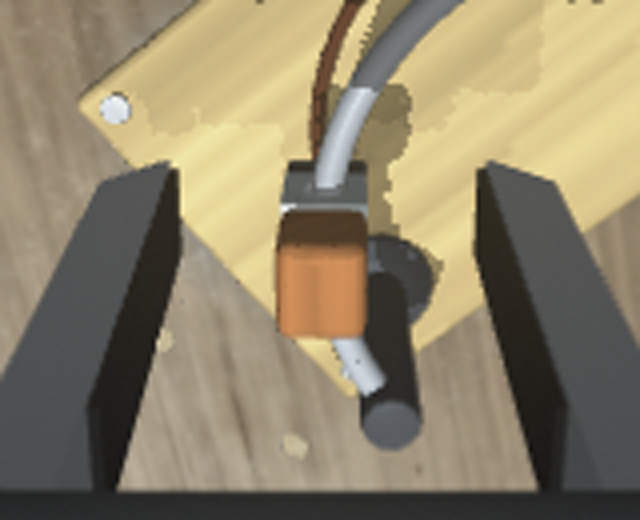

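The carriage hangs upright on the rod with its grip at (320,280) in the crop. The collar is hidden behind the grip, so I'll move the camera over it to check the gap.

```bash
python3 -m handwheel '[-0.1,-40,0,0,0,-0.1,-45,0,0,0,-0.1,-45,0,0,0,-0.1,-45,0,0,0,-0.1,0,0,0,0,-0.1,0,0,0,0]'; python3 look.py end2 stop carriage
python3 - <<'E'
from h import *; import h
z=np.load("w_end2.npz"); K=(z["K"],float(z["k1"]),z["T"]); h.cal=lambda _:K
q=proj("wrist",np.array([[605,0,110.]]))[0]; print(q)
x,y=int(q[0]),int(q[1]); cv2.imwrite("pics/endd.png",cv2.resize(z["im"][max(y-65,0):y+65,max(x-80,0):x+80,::-1],None,fx=4,fy=4,interpolation=cv2.INTER_CUBIC))
E
```

```text
time_s: 26.28
tool_pos: [696.0, -18.8, 232.3]
orientation: [-0.317, -3.124, -0.0]
wrist_force: [-0.2, -0.3, 0.5]
finger_gap: 51.6
grasp_force: 0.0
stop 0.63 [253. 113.] 195 [616.2  -4.2 105. ]
carriage 0.56 [252.  89.] 935 [594.6   0.  137.1]
26.425 [695.591811   -18.59147989 233.49496344] [ 3.16528278e-01  3.12523670e+00 -7.30667410e-06] [ 0.28076844 -0.20819697 -0.53160896] [-1.89265970e-01  3.29700201e-01  1.40324702e+00  2.81682881e-05
  1.40827882e+00 -1.55819249e+00]
[252.75032599 100.3412667 ]
```

View pics/endd.png

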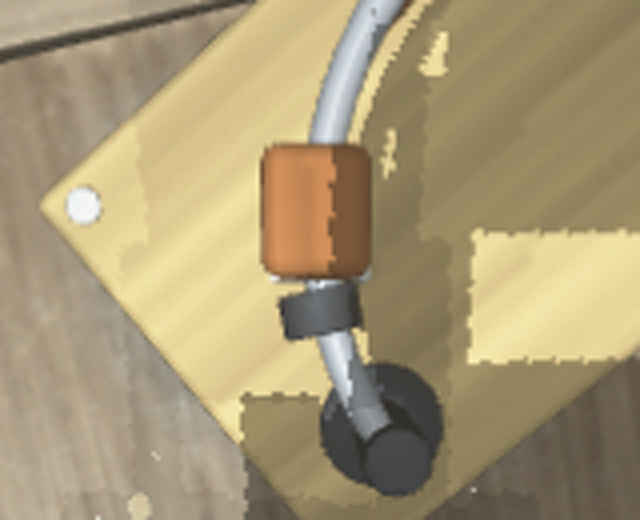

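There's a small gap at the outer side of the collar at (290,290) in the crop, and the inner side at (355,283) looks nearly touching. That is what the bend geometry should give. I'll take one closer look to measure it.

```bash
python3 -m handwheel '[-0.1,0,0,40,0,-0.1,0,0,40,0,-0.1,0,0,28,0,-0.1,0,0,0,0,-0.1,0,0,0,0]'; python3 look.py end3 stop carriage
python3 - <<'E'
from h import *; import h
z=np.load("w_end3.npz"); K=(z["K"],float(z["k1"]),z["T"]); h.cal=lambda _:K
d=z["d"]; v,u=np.nonzero(d>0); P=pts("wrist",np.c_[u,v],d[v,u])
R=lambda m,zz: cv2.minAreaRect(onplane("wrist",np.c_[u,v][m],zz)[:,:2].astype(np.float32))
g=(np.hypot(P[:,0]-595,P[:,1])<28)&(P[:,2]>130)&(P[:,2]<141); print("grip top",np.median(P[g,2]),R(g,np.median(P[g,2])))
m=np.load("mw_end3_stop.npy")[v,u]&(P[:,2]>96)&(P[:,2]<110); print("collar",m.sum(),R(m,101),np.median(P[m],0))
q=proj("wrist",np.array([[608,-2,106.]]))[0]; x,y=int(q[0]),int(q[1]); print(q,cal("wrist")[2][:3,3])
cv2.imwrite("pics/ende.png",cv2.resize(z["im"][max(y-50,0):y+45,max(x-60,0):x+60,::-1],None,fx=6,fy=6,interpolation=cv2.INTER_CUBIC))
E
```

```text
time_s: 27.05
tool_pos: [696.9, -18.9, 127.1]
orientation: [0.316, 3.123, -0.0]
wrist_force: [0.4, 0.4, 0.6]
finger_gap: 51.4
grasp_force: 0.0
stop 0.88 [252. 113.] 535 [617.4  -3.7 104.6]
carriage 0.57 [248.  72.] 2569 [ 5.945e+02 -3.000e-01  1.363e+02]
27.2 [697.31070198 -19.06105536 127.33242859] [ 3.16509417e-01  3.12208339e+00 -4.97987478e-04] [0.21245063 0.03534942 0.35605952] [-1.89452193e-01  4.21732561e-01  1.48334220e+00 -6.86939690e-06
  1.23299682e+00 -1.55818134e+00]
grip top 136.1765776621188 ((594.1244506835938, -0.06818008422851562), (25.455707550048828, 29.040626525878906), 78.45777893066406)
collar 521 ((617.0238647460938, -3.539417266845703), (12.494355201721191, 21.127391815185547), 1.952091097831726) [616.83023949  -3.49112596 104.22176989]
[251.02166223  98.82453358] [614.82789691  -2.76073181 306.32231106]
```

View pics/ende.png

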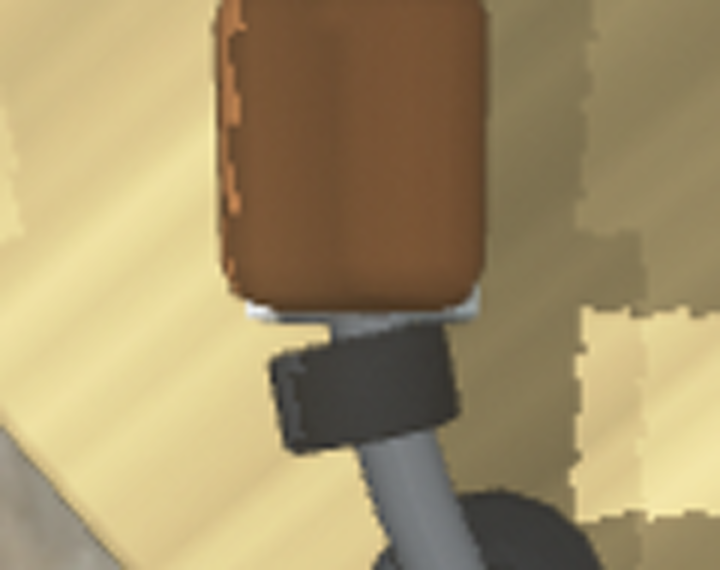

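The metal body meets the collar at its inner corner, at (440,320) in the crop. The bore centre measures about 17 mm before the collar's face, inside the 10–18.5 mm limit, and the carriage is upright and released. Handing in.

```bash
python3 -c "
from rig import r
print(r.close_job())"
```

```text
the job is handed in; nothing more can be done
None
```

I fitted the carriage over the rod tip and slid it round the bend. Pressed home at up to about 10 N wrist force (an estimated 6–8 N on the collar, above the 6 N asked), it was left hanging upright and touching the collar; the job is handed in, but no verdict was shown.

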